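# Set the water dispenser up for the mug

## Robot

A 6-joint arm with a two-finger parallel gripper is mounted at the origin on a cart in front of the work surface, level with it; the furniture and walls round the work are solid. World frame = base frame: x ahead of the robot, y to its left, z up, the work surface at z = 0. Lengths are in m, angles in degrees, forces in N, time in s.
With the tool pointing down it reaches from about 0.4 to 0.825 m from the base axis. Payload 7 kg.
Tool frame: the origin (TCP) lies midway between the tips of the shut fingers; the grasp point (between the pads) lies 19 mm behind it; z points along the fingers, y is the direction in which the jaws open and shut (so a half turn about z gives the same grasp; the last joint's range is limited). The gripper opens to 88 mm and grips with 3 to 60 N. Pads are 19 mm wide; open, the fingers measure 130 mm over their backs; the gripper's body (78 mm by 193 mm) begins 47 mm behind the grasp point.
Start: joints at [79.819, 20.546, 0.682, 0, -70.136, -16.507], TCP at [0.303, 0.603, 0.227] pointing down, gripper open.
Joint ranges: [-176.03, 176.03], [-82.01, 121.73], [-58.28, 71.71], [-173.87, 95.51], [-174.79, -0.11], [-173.66, 173.66]. Speed limits (degrees/s): [136.94, 136.94, 172.46, 180, 180, 180].

## Interface

Orientations are given as [roll, pitch, yaw] about the fixed x, y, z axes, in that order (R = Rz(yaw) Ry(pitch) Rx(roll)).
In Python, from plant import get_state, imaging, r, models gives the robot as it stands.
- The arm moves only by the tool arm_command, never from a script. Its argument "commands" is a list of rows, each a list of 7 numbers: the shift along the tool's x, y, z in mm, then the turn, a rotation vector about the tool's x, y, z in rad, then the opening, from -1 (shut) to 1 (fully open). A call has 1 to 5 rows; each row is the pose to reach, as a shift and turn from the pose measured when the call began, along the tool's axes at that moment; what a row does not reach only later rows make up. A row lasts 1/8 s, in which the tool goes at most 62.5 mm and 10.7 degrees, less where a joint would pass 70% of its speed; a pose out of reach is approached as far as the arm can. A call with a gripper value outside its range is refused whole. The fingers move at their own pace and stop on an object; "squeeze" is the grip in N (left out, the last holds). Time passes only in rows, so rows that repeat a pose let the fingers close. It gives the time, the measured TCP pose, the force and the opening at its end, in the units of the state.
- get_state(): the state, without advancing time (a new reading comes with each control period).
- imaging.capture(name): name is "side" or "top" or "wrist"; returns a dict with "pixels" (480x640x3 uint8, red, green, blue), "fx", "fy", "cx", "cy" (pixels), "rvec" (rotation vector, rad) and "tvec" (3), from world to camera coordinates, as OpenCV has them; the wrist camera has in their place "hand_eye" (4x4, takes a point from camera to tool coordinates, whose origin is the TCP and whose axes are the flange's). Camera axes: x right, y down, z forward; pixel columns grow to the right and rows downward; lengths in m; the calibration is good to about 2 mm. A picture is of the moment at which its call begins: read the wrist's pose just before it. There is no depth.
- r.close_job(): hands the job in, once; it reports no verdict.
Trained networks look in the newest picture that a camera, given by its name, has taken for a name from the list of things; names that differ only in an ending like _2 or _b are one class to them, and where a whole thing is asked for, a point or a joint stands for the part that bears it (a point fixed in the world has none). Each returns a list of dicts, best first, with "conf" (0 to 1); they miss things now and then, are a little off and sometimes report something else, mostly with a low value. They report only what shows in the picture. A call takes as long as a camera call. They do not tell look-alikes from the thing itself.
- models.outline_of(camera, name): "pixels" (480x640 bool, what is visible of it) and "rect" ([centre column, centre row, width, height] in pixels, round what is visible of it).
The state is a dict: "time_s": time; "joints": joint angles; "qd": joint speeds; "joint_torque": joint torques, N m; "tcp_pos": TCP position; "eef_rot": TCP orientation; "contact_force": force on the tool from outside, world axes, zero at the start; "moment": the same for the moment, N m; "gripper_width": finger opening in m.
Only numpy, scipy, OpenCV 4.12 (cv2) and the standard library are available. Lean on these libraries where they do the work, as an engineer would, in place of code of your own. Each camera call takes 0.05 s, during which the arm holds its last target. There are 200 camera calls.

## Task

Get the water dispenser ready for the mug: with a fingertip, first push the swivelling spout round until its outlet hangs over the middle of the mug, the vessel with the handle (not the glass). Then push the pointer lever on top of the control box round until it points at the largest of the three studs. Only push: pick nothing up, and leave the mug, the glass and everything else standing where they are.

Things in the scene. Friction and masses are not known exactly. Their poses are not given: they have to be found in the camera images.
- dispenser: fixed counter-top water dispenser, white body 140 (x) x 330 (y) x 120 mm high; origin on its underside, 80 mm behind its front face and midway in y; x points to its back (away from the robot), y to the robot's left. Raised control box at its right: x -79 to 59, y -165 to -30, top z 175 mm; clear tank behind the spout: x -26 to 58, y -5 to 149, top z 200 mm. One vessel stands in front left, one front right of the spout.
- spout_pivot (a point): point on the spout's upright turning axis, at the mid-height of its level tube (165 mm above the counter); its axes are the dispenser's; at (-50, 75, 165) mm in the dispenser's frame. A round collar of radius 17 mm surrounds the axis.
- spout (a joint): turn of the spout, rad: 0 = points to the dispenser's front (its -x), positive = counter-clockwise from above, to the robot's right; stops at -1.05 and 1.05. Level steel tube, 16 mm diameter, centre line 165 mm above the counter, from the axis to 110 mm out, then bending down to the outlet. Light friction (1.5 N at 100 mm from the axis); stays where it is left.
- spout_outlet (a point): centre of the lower face of the spout's black outlet (20 mm diameter), 130 mm from the turning axis, 127 mm above the counter
- mug_mouth (a point): centre of the mug's mouth, on the mug's upright axis, 97 mm above the counter
- mug: cream mug with a handle, loose, empty; 82 mm diameter, 97 mm high, handle reaching 72 mm from the mug's axis towards its own -y; origin on its underside 15 mm from its axis towards the handle
- glass: plain drinking glass without handle, loose, 81 mm diameter, 92 mm high; origin at the centre of its underside. To be left alone.
- pointer_pivot (a point): point on the pointer's upright turning axis, on the top of the control box, 175 mm above the counter; its axes are the dispenser's; at (12, -97.5, 175) mm in the dispenser's frame. The hub has a radius of 16 mm and is 16 mm high.
- pointer (a joint): turn of the pointer, rad: 0 = to the dispenser's front, positive = counter-clockwise from above, to the robot's right; studs at -0.7 (smallest), 0, 0.7 (largest); stops at -1.1, 1.1. Black bar 67 mm long, 11 wide, its top 12 mm above the box; a 12 mm upright steel pin to push stands on it 52 mm from the axis, up to 42 mm above the box. Light friction (1.2 N at the pin); stays where left.
- pointer_pin (a point): centre of the upper end of the pointer's upright pin, 217 mm above the counter
- large_stud (a point): centre of the top of the largest of the three black studs on the control box's top (15 mm diameter, 3 mm high; the others are 10 and 6 mm), the one farthest to the robot's right, 78 mm from the pointer's axis
- honey: jar of honey with a screw lid, loose, 65 mm diameter, 100 mm high, in front of the control box; origin at the centre of its underside. To be left alone.
- tin: flat tin, loose, 86 mm diameter, 40 mm high, at the left; origin at the centre of its underside. To be left alone.
- spice: spice jar, loose, 41 mm diameter, 105 mm high, at the left; origin at the centre of its underside. To be left alone.
- tea: tea box, loose, 64 x 142 x 75 mm, at the left; origin at the centre of its underside. To be left alone.
Mind the look-alikes: they are no part of the job. Leave any blue or yellow look-alike of the mug alone.

How it is judged:
By the outcome, as a careful person would: the job done as asked, in the order asked, and still so for the second after the job is handed in, with the robot touching nothing.
It also fails if it takes over 51 s, if anything falls off the work surface, if the arm or the gripper's body presses on something with over 40 N, if the wrist force passes 120 N, or if a joint passes its speed limit or range.

## Working session

There is one attempt and no reset: what is moved stays moved. The work goes in short steps, Python scripts to look and compute and a tool call to move; the robot and the scene stay as the last step left them, time stands still between calls to the robot, and variables do not carry over. Pictures are saved under pics/ and viewed, on a budget of 10 in all, crops included, one or two more only if the job needs it, and the job is handed in when it is done.

Besides the shell and the picture viewer there is one more tool, called as name([rows], argument=value, ...), one row to a line, values as JSON. arm_command: Moves the arm, as the interface text tells. Its arguments: {"type":"object","properties":{"commands":{"type":"array","items":{"type":"array","items":{"type":"number"}}},"squeeze":{"type":"number"}},"required":["commands"]}

```bash
mkdir -p pics; ls; python3 - <<'E'
from plant import get_state, imaging, r, models
import cv2,numpy as np,pickle
s=get_state();print(s)
for c in ["top","side"]:
    d=imaging.capture(c);cv2.imwrite(f"pics/{c}0.png",d["pixels"][:,:,::-1])
    pickle.dump(d,open(f"{c}0.pkl","wb"))
    print(c,d["fx"],d["fy"],d["cx"],d["cy"],d["rvec"],d["tvec"])
    for n in ["dispenser","spout","spout_outlet","mug","mug_mouth","glass","pointer","pointer_pin","large_stud","honey"]:
        for o in models.outline_of(c,n)[:3]: print(n,round(o["conf"],2),np.round(o["rect"],1))
E
```

```text
pics
{'time_s': 0.0, 'joints': array([ 7.98188650e+01,  2.05912023e+01,  6.32339805e-01, -2.14880727e-02,
       -7.01351643e+01, -1.65078286e+01]), 'qd': array([ 0.10716688,  0.04460433,  0.02952923,  0.02596677, -0.00276491,
        0.04648618]), 'joint_torque': array([ 1.01264664e-03, -5.82710230e+01,  2.93047392e+01,  6.99697226e+00,
        6.80483630e-03, -1.60551522e-04]), 'tcp_pos': array([0.30295831, 0.60262973, 0.22561012]), 'eef_rot': array([ 1.79904109e+02, -7.35279957e-03, -2.66962757e+01]), 'contact_force': array([-0.77251657,  0.16800933,  0.58144151]), 'moment': array([-0.01355388, -0.0071665 , -0.00230035]), 'gripper_width': 0.08773203836611804}
top 533.7902968125098 533.7902968125098 321.70126961340594 244.1304078959251 [ 1.50257102 -2.36897974  0.5933192 ] [0.22929012 0.38296525 1.41563083]
dispenser 0.64 [347.  188.5 117.7  84. ]
dispenser 0.26 [207.6 252.9  24.2  30. ]
spout_outlet 0.92 [337.2 210.6  36.9  48.9]
mug 0.74 [480.4 285.6  30.9  41.4]
mug 0.7 [267.4 264.1  34.5  36.8]
mug 0.47 [309.6 233.6  21.4  12. ]
mug_mouth 0.88 [263.8 265.5  37.   38.6]
mug_mout
[... 306 characters left out ...]
]
side 466.3744479608581 466.3744479608581 316.3808327832386 234.93938864566263 [ 1.75458726 -2.07911611  0.61437589] [0.11925723 0.42389066 1.36132007]
dispenser 0.83 [355.6 200.1 101.7  73.3]
dispenser 0.31 [222.6 211.6   8.7   7.2]
spout 0.6 [340.5 211.9  20.6  45.1]
spout_outlet 0.67 [338.4 213.7  19.7  49.2]
mug 0.95 [448.4 307.   29.5  35.3]
mug 0.8 [311.5 239.2  27.   35.7]
mug_mouth 0.94 [311.5 238.1  20.7  34.2]
mug_mouth 0.82 [448.6 306.5  31.9  41.7]
glass 0.91 [361.2 239.2  27.4  33.4]
pointer 0.45 [383.8 179.1  23.4  20.6]
pointer_pin 0.59 [309.2 239.1  20.4  36.1]
large_stud 0.68 [359.  198.4 102.6  66. ]
honey 0.85 [402.6 235.3  22.   30.6]
honey 0.61 [362.1 237.2  24.8  31.7]
```

```bash
python3 - <<'E'
import cv2,numpy as np
a=cv2.imread("pics/top0.png")[130:330,190:510];b=cv2.imread("pics/side0.png")[130:330,190:510]
cv2.imwrite("pics/c0.png",np.vstack([cv2.resize(a,(480*800//480,500))[:,:],])[:500]); cv2.imwrite("pics/c1.png",cv2.resize(b,(800,500)))
E
```

```text
(no output)
```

View pics/c0.png

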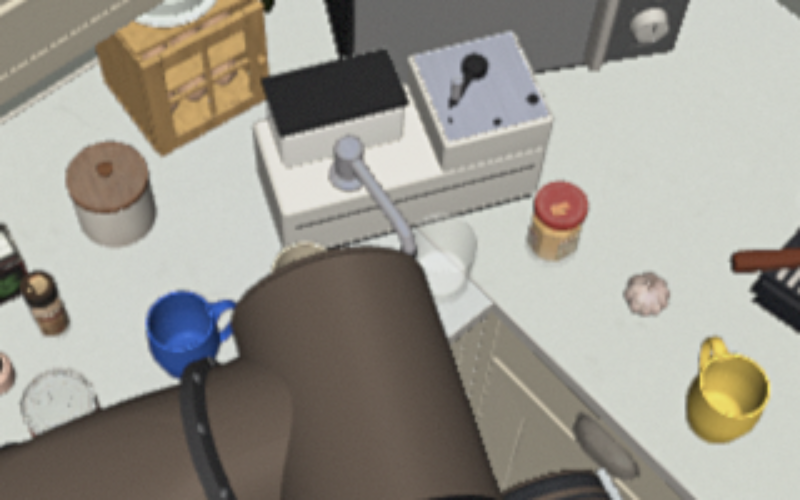

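View pics/c1.png

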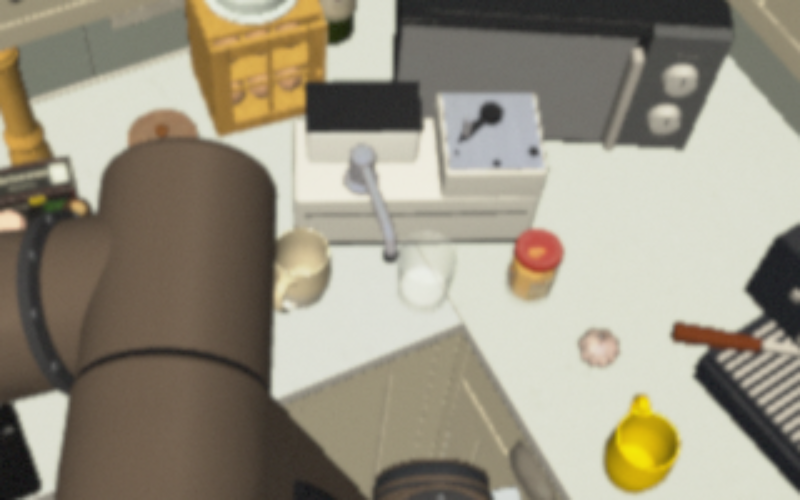

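The side view shows the spout pointing towards the glass (right), with the cream mug at crop (303,255) partly hidden by the arm. The pointer is near the smallest stud and the large stud is at crop (533,151). Next I fit the dispenser's pose from the box and tank corners.

```bash
cat > h.py <<'E'
import numpy as np,cv2,pickle
from scipy.optimize import least_squares
def proj(d,P): return cv2.projectPoints(np.array(P,float).reshape(-1,1,3),np.array(d["rvec"]),np.array(d["tvec"]),np.array([[d["fx"],0,d["cx"]],[0,d["fy"],d["cy"]],[0,0,1]]),None)[0].reshape(-1,2)
def onplane(d,px,z):
    R=cv2.Rodrigues(np.array(d["rvec"]))[0];C=-R.T@np.array(d["tvec"])
    v=R.T@np.array([(px[0]-d["cx"])/d["fx"],(px[1]-d["cy"])/d["fy"],1]);return C+v*(z-C[2])/v[2]
def D2W(p,P):
    c,s=np.cos(p[2]),np.sin(p[2]);P=np.atleast_2d(np.array(P,float))
    return np.c_[p[0]+c*P[:,0]-s*P[:,1],p[1]+s*P[:,0]+c*P[:,1],P[:,2]]
E
python3 - <<'E'
from h import *
t=pickle.load(open("top0.pkl","rb"));s=pickle.load(open("side0.pkl","rb"))
for d in(t,s):
    R=cv2.Rodrigues(np.array(d["rvec"]))[0];print("cam",-R.T@np.array(d["tvec"]))
M=np.array([[-79,-30,175],[-79,-165,175],[59,-165,175],[59,-30,175],[58,149,200],[58,-5,200],[-26,-5,200],[-26,149,200]])/1000
a=np.array([[438,165],[551,121],[517,33],[408,52],[263,90],[390,52],[408,97],[278,138]])*.4+[190,130]
b=np.array([[441,168],[545,170],[541,93],[437,92],[308,82],[419,82],[420,130],[305,130]])*.4+[190,130]
f=lambda p:np.r_[(proj(t,D2W(p,M))-a).ravel(),(proj(s,D2W(p,M))-b).ravel()]
best=min((least_squares(f,[.6,.2,y],loss="soft_l1") for y in(0,.8,-.8,1.6)),key=lambda q:q.cost)
p=best.x;print(p,np.degrees(p[2]),np.round(f(p).reshape(2,8,2),1).tolist());np.save("p.npy",p)
print("pivots",D2W(p,[[-.05,.075,.165],[.012,-.0975,.175]]))
px=lambda x,y:(190+.4*x,130+.4*y)
def ang(w,piv):
    c,s_=np.cos(p[2]),np.sin(p[2]);d=w-piv;l=np.array([c*d[0]+s_*d[1],-s_*d[0]+c*d[1]]);return np.degrees(np.arctan2(-l[1],-l[0])),np.hypot(*l)
pv=D2W(p,[[-.05,.075,.165],[.012,-.0975,.175]])
for d,o in((s,px(391,256)),(t,px(410,250))):
    w=onplane(d,o,.127);print("outlet",w,ang(w[:2],pv[0,:2]))
for d,o in((s,px(533,151)),(t,px(532,99))):
    w=onplane(d,o,.178);print("stud",w,ang(w[:2],pv[1,:2]))
for d,o in((s,px(463,138)),(t,px(453,104))):
    w=onplane(d,o,.187);print("ptr tip",w,ang(w[:2],pv[1,:2]))
w=onplane(s,px(308,245),.097);print("mug",w,ang(w[:2],pv[0,:2]))
w=onplane(s,px(427,250),.092);print("glass",w,ang(w[:2],pv[0,:2]))
w=onplane(s,px(538,250),.1);print("honey",w)
for n,q in(("top",t),("side",s)): print(n,[proj(q,D2W(p,[-.05-.13*np.cos(-.3),.075+.13*np.sin(.3),.127]))])
E
```

```text
cam [-0.21688406  0.33738111  1.42911941]
cam [-0.34256123  0.19630294  1.37521448]
[ 0.59164221 -0.11340171 -0.16583039] -9.501381717732167 [[[2.3, -6.1], [2.1, 0.7], [-0.3, -0.7], [-0.1, 1.7], [-1.4, -4.9], [-0.7, -1.5], [0.7, 3.1], [-0.1, -0.9]], [[0.6, 2.9], [1.0, 2.2], [-2.0, -0.0], [-0.5, 0.3], [-2.1, -0.6], [-0.0, -0.5], [1.0, 0.2], [-0.9, 0.1]]]
pivots [[ 0.55470849 -0.03117702  0.165     ]
 [ 0.58738313 -0.21154503  0.175     ]]
outlet [ 0.42874141 -0.04904605  0.127     ] (np.float64(17.57519165298163), np.float64(0.12722816862583983))
outlet [ 0.43207473 -0.05087396  0.127     ] (np.float64(18.626067363826508), np.float64(0.12420550828557768))
stud [ 0.52555087 -0.25423427  0.178     ] (np.float64(44.122736937023944), np.float64(0.07513721382998764))
stud [ 0.52583022 -0.25291522  0.178     ] (np.float64(43.406736362243045), np.float64(0.0741636926580333))
ptr tip [ 0.5544242 -0.1667755  0.187    ] (np.float64(-44.138442941220276), np.float64(0.05559318732084462))
ptr tip [ 0.55315927 -0.16394828  0.187     ] (np.float64(-44.781048062588006), np.float64(0.058623573212655676))
mug [0.48193638 0.04893787 0.097     ] (np.float64(-38.2482788622576), np.float64(0.10823204778835134))
glass [ 0.45177034 -0.1045496   0.092     ] (np.float64(44.98201256723098), np.float64(0.12641122334336663))
honey [ 0.4229693  -0.24601392  0.1       ]
top [array([[327.94785753, 238.58542994]])]
side [array([[322.28031554, 233.15131211]])]
```

```bash
cat >> h.py <<'E'
from scipy.spatial.transform import Rotation as Ro
def shift(st,pos,yaw=None):
    R=Ro.from_euler("xyz",st["eef_rot"],degrees=True)
    T=R if yaw is None else Ro.from_euler("xyz",[180,0,yaw],degrees=True)
    print("shift mm",np.round(R.inv().apply(np.array(pos)-st["tcp_pos"])*1000,1),"rot",np.round((R.inv()*T).as_rotvec(),3))
E
python3 - <<'E'
from h import *
from plant import get_state
shift(get_state(),[.40,-.17,.34],-110)
E
```

```text
shift mm [ 433.7  647.2 -113.5] rot [-0.     0.     1.454]
```

arm_command([
  [0,0,-60,0,0,0,-1],
  [434,647,-114,0,0,1.454,-1],
  [434,647,-114,0,0,1.454,-1],
  [434,647,-114,0,0,1.454,-1],
  [434,647,-114,0,0,1.454,-1],
])

```text
time_s: 1.72
tcp_pos: [0.3343, 0.3536, 0.3042]
eef_rot: [-180.0, 0.0, -70.0]
contact_force: [0.9, 0.4, 0.8]
gripper_width: 0.0431
```

arm_command([
  [515,117,-36,0,0,0.698,-1],
  [515,117,-36,0,0,0.698,-1],
  [515,117,-36,0,0,0.698,-1],
  [515,117,-36,0,0,0.698,-1],
  [515,117,-36,0,0,0.698,-1],
])

```text
time_s: 2.35
tcp_pos: [0.3729, 0.0444, 0.3258]
eef_rot: [-179.9, 0.1, -110.0]
contact_force: [2.4, 0.5, -0.7]
gripper_width: 0.0005
```

arm_command([
  [250,0,0,0,0,0,-1],
  [250,0,0,0,0,0,-1],
  [250,0,0,0,0,0,-1],
  [250,0,0,0,0,0,-1],
])

```text
time_s: 2.85
tcp_pos: [0.2867, -0.1902, 0.326]
eef_rot: [-179.8, 0.2, -110.0]
contact_force: [2.2, -0.4, 0.2]
gripper_width: 0.0006
```

```bash
python3 - <<'E'
from h import *
from plant import get_state, imaging, models
s=get_state();print(s["time_s"],s["tcp_pos"],s["eef_rot"],s["gripper_width"])
w=imaging.capture("wrist");pickle.dump((s,w),open("w1.pkl","wb"));cv2.imwrite("pics/w1.png",w["pixels"][:,:,::-1])
out=[]
for c in("top","side"):
    d=imaging.capture(c);pickle.dump(d,open(c+"1.pkl","wb"));out.append(cv2.resize(d["pixels"][150:300,230:450,::-1],(800,545)))
    o=[q for q in models.outline_of(c,"mug")]
    for q in o: print(c,q["conf"],np.round(q["rect"],1))
    cv2.imwrite(f"pics/{c}1.png",out[-1])
E
```

```text
2.85 [ 0.2866793  -0.19023746  0.3259529 ] [-1.79770075e+02  1.78873104e-01 -1.09975907e+02] 0.0005739630910582117
top 0.62 [267.5 263.9  36.   35.3]
top 0.57 [312.8 246.7  29.   44.8]
side 0.76 [268.8 243.1  30.7  33.5]
side 0.58 [309.4 240.2  22.9  32.9]
```

View pics/side1.png

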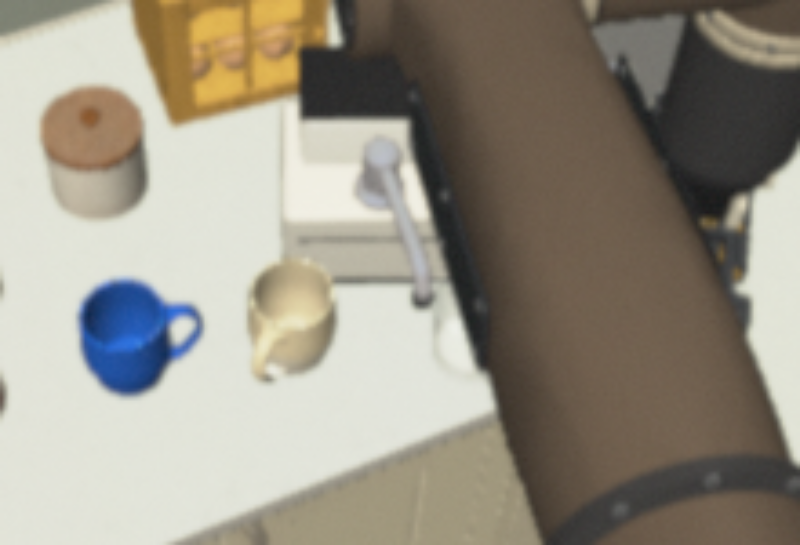

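View pics/top1.png

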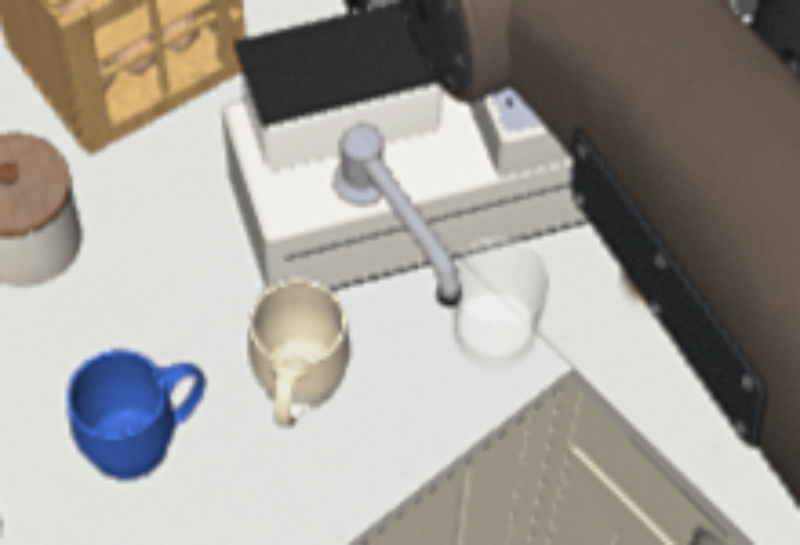

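```bash
python3 - <<'E'
from h import *
k=800/220;t=pickle.load(open("top1.pkl","rb"));s=pickle.load(open("side1.pkl","rb"));p=np.load("p.npy")
A=np.linspace(0,2*np.pi,73)
def ext(d,x,y):
    q=(proj(d,np.c_[x+.041*np.cos(A),y+.041*np.sin(A),0*A+.097])-[230,150])*k
    return np.array([q[:,0].min(),q[:,0].max(),q[:,1].min()])
# also refit dispenser using these crops' corners
o={"s":[249,336,258],"t":[249,349,279]}
for nm,dd in(("side",[(s,o["s"])]),("top",[(t,o["t"])]),("both",[(s,o["s"]),(t,o["t"])])):
    f=lambda v:np.concatenate([ext(d,*v)-e for d,e in dd])
    q=least_squares(f,[.48,.05],diff_step=1e-4);print(nm,q.x,np.round(q.fun,1))
m=q.x
pv=D2W(p,[[-.05,.075,.165],[.012,-.0975,.175]])
def ang(w,piv):
    c,s_=np.cos(p[2]),np.sin(p[2]);d=w-piv;l=np.array([c*d[0]+s_*d[1],-s_*d[0]+c*d[1]]);return np.degrees(np.arctan2(-l[1],-l[0])),np.hypot(*l)
print("mug",ang(m,pv[0,:2]))
px=lambda x,y:(230+x/k,150+y/k)
for d,a in((s,(423,300)),(t,(449,297))):
    w=onplane(d,px(*a),.127);print("outlet",w,ang(w[:2],pv[0,:2]))
# check the fixed pivot: collar/dome and body corners
for n,d in(("side",s),("top",t)):
    print(n,"pivot axis z165,z120",np.round((proj(d,D2W(p,[[-.05,.075,.165],[-.05,.075,.12],[-.08,.165,.12],[-.08,-.165,.12],[-.08,.165,0]]))-[230,150])*k).tolist())
E
```

```text
side [0.4705642 0.0600002] [-2.2  2.2 -0.1]
top [0.47142208 0.06134699] [-2.2  2.2 -0.1]
both [0.47122732 0.06072571] [-3.1  1.3 -0.6 -1.4  3.  -0.2]
mug (np.float64(-38.2477304666542), np.float64(0.12415803616244742))
outlet [ 0.42841018 -0.04873269  0.127     ] (np.float64(17.414883055894368), np.float64(0.12751260162186023))
outlet [ 0.42785228 -0.047098    0.127     ] (np.float64(16.654836717144388), np.float64(0.12785138056451528))
side pivot axis z165,z120 [[378.0, 163.0], [376.0, 192.0], [277.0, 219.0], [640.0, 219.0], [278.0, 291.0]]
top pivot axis z165,z120 [[360.0, 153.0], [360.0, 185.0], [261.0, 242.0], [655.0, 146.0], [267.0, 316.0]]
```

```bash
python3 - <<'E'
from h import *
from plant import get_state
shift(get_state(),[.474,-.088,.27],-83)
E
```

```text
shift mm [-159.2 -140.    56. ] rot [-0.002  0.002 -0.475]
```

arm_command([
  [-159,-140,56,-0.002,0.002,-0.475,-1],
  [-159,-140,56,-0.002,0.002,-0.475,-1],
  [-159,-140,56,-0.002,0.002,-0.475,-1],
  [-159,-140,56,-0.002,0.002,-0.475,-1],
  [-159,-140,56,-0.002,0.002,-0.475,-1],
])

```text
time_s: 3.72
tcp_pos: [0.4754, -0.0845, 0.2683]
eef_rot: [179.8, -0.0, -82.6]
contact_force: [0.0, 0.1, 0.2]
gripper_width: 0.0007
```

```bash
python3 - <<'E'
from h import *
from plant import get_state
s=get_state();print(s["tcp_pos"],s["eef_rot"]);shift(s,[.474,-.088,.152],-83)
E
```

```text
[ 0.47544793 -0.08451677  0.2683488 ] [ 1.79840575e+02 -5.96459743e-03 -8.26413798e+01]
shift mm [  3.3   1.6 116.4] rot [ 0.003 -0.     0.006]
```

arm_command([
  [4,2,40,0,0,0,-1],
  [4,2,80,0,0,0,-1],
  [4,2,116,0,0,0,-1],
  [4,2,116,0,0,0,-1],
])

```text
time_s: 4.22
tcp_pos: [0.4718, -0.0877, 0.1508]
eef_rot: [179.6, -0.0, -82.5]
contact_force: [0.4, -0.5, 0.9]
gripper_width: 0.0008
```

```bash
cat >> h.py <<'E'
PV=np.array([.555,-.031]);
def arc(st,thetas,r=.088,off=.0175,z=.152):
    "rows (tool shift mm, rotvec) for finger beside the tube at spout angle theta (deg)"
    R=Ro.from_euler("xyz",st["eef_rot"],degrees=True)
    for th in thetas:
        a=np.radians(180-9.5+th);u=np.array([np.cos(a),np.sin(a)]);n=np.array([-u[1],u[0]])
        P=np.r_[PV+r*u+off*n,z];T=Ro.from_euler("xyz",[180,0,np.degrees(np.arctan2(n[1],n[0]))],degrees=True)
        print(th,np.round(R.inv().apply(P-st["tcp_pos"])*1000).tolist(),np.round((R.inv()*T).as_rotvec(),3).tolist())
E
python3 - <<'E'
from h import *
from plant import get_state
s=get_state();print(s["tcp_pos"],s["eef_rot"],s["contact_force"]);arc(s,[27,18,12,6,0,-6,-12])
E
```

```text
[ 0.47176022 -0.08772022  0.15081612] [ 1.79576199e+02 -9.45738666e-03 -8.25083932e+01] [ 0.39553309 -0.45460806  0.87520401]
27 [-13.0, -6.0, -1.0] [0.007, 0.0, -0.175]
18 [-26.0, -2.0, -1.0] [0.007, -0.0, -0.018]
12 [-36.0, -1.0, -1.0] [0.007, -0.0, 0.087]
6 [-45.0, -0.0, -1.0] [0.007, -0.001, 0.192]
0 [-54.0, -1.0, -1.0] [0.007, -0.001, 0.297]
-6 [-64.0, -2.0, -1.0] [0.007, -0.002, 0.401]
-12 [-73.0, -4.0, -1.0] [0.007, -0.002, 0.506]
```

arm_command([
  [-13,-1,-1,0.004,0,0,-1],
  [-22,-1,-1,0.007,0,0,-1],
  [-29,-1,-1,0.007,0,0.03,-1],
  [-36,-1,-1,0.007,0,0.087,-1],
  [-45,0,-1,0.007,-0.001,0.192,-1],
])

```text
time_s: 4.85
tcp_pos: [0.4665, -0.0424, 0.1533]
eef_rot: [-179.9, 0.0, -93.6]
contact_force: [2.1, -3.5, -0.6]
gripper_width: 0.0007
```

```bash
python3 - <<'E'
from h import *
from plant import get_state
s=get_state();print(s["tcp_pos"],s["eef_rot"],s["contact_force"]);arc(s,[0,-5,-10,-15,-20,-25,-30])
E
```

```text
[ 0.46653979 -0.04244974  0.15334505] [-1.79869211e+02  1.63631344e-02 -9.36223325e+01] [ 2.08346602 -3.51117649 -0.55960613]
0 [-9.0, 2.0, 1.0] [-0.002, 0.0, 0.103]
-5 [-16.0, 2.0, 1.0] [-0.002, 0.001, 0.19]
-10 [-24.0, 2.0, 1.0] [-0.002, 0.001, 0.277]
-15 [-32.0, 1.0, 1.0] [-0.002, 0.001, 0.364]
-20 [-40.0, -1.0, 1.0] [-0.002, 0.001, 0.452]
-25 [-47.0, -3.0, 1.0] [-0.002, 0.001, 0.539]
-30 [-54.0, -6.0, 1.0] [-0.002, 0.001, 0.626]
```

Contact force shows it is pushing. Continuing the arc.

arm_command([
  [-9,2,1,-0.002,0,0.103,-1],
  [-16,2,1,-0.002,0,0.19,-1],
  [-24,2,1,-0.002,0,0.277,-1],
  [-32,1,1,-0.002,0,0.364,-1],
  [-40,-1,1,-0.002,0,0.452,-1],
])

```text
time_s: 5.48
tcp_pos: [0.4704, -0.002, 0.1537]
eef_rot: [-179.9, 0.1, -119.7]
contact_force: [0.7, -2.1, 0.4]
gripper_width: 0.0005
```

```bash
python3 - <<'E'
from h import *
from plant import get_state, imaging
s=get_state();print(s["tcp_pos"],s["eef_rot"],s["contact_force"]);arc(s,[-24,-27,-29,-31,-32,-34,-36,-38])
w=imaging.capture("top");pickle.dump(w,open("top2.pkl","wb"));cv2.imwrite("pics/t2.png",cv2.resize(w["pixels"][150:300,230:450,::-1],(800,545)))
E
```

```text
[ 0.47035186 -0.00201231  0.15374275] [-1.79910789e+02  1.04774902e-01 -1.19651106e+02] [ 0.67581605 -2.06301179  0.35321483]
-24 [-5.0, 1.0, 2.0] [-0.001, 0.002, 0.067]
-27 [-10.0, 2.0, 2.0] [-0.001, 0.002, 0.12]
-29 [-13.0, 2.0, 2.0] [-0.001, 0.002, 0.154]
-31 [-16.0, 2.0, 2.0] [-0.001, 0.002, 0.189]
-32 [-18.0, 2.0, 2.0] [-0.001, 0.002, 0.207]
-34 [-21.0, 2.0, 2.0] [-0.001, 0.002, 0.242]
-36 [-24.0, 2.0, 2.0] [-0.001, 0.002, 0.277]
-38 [-27.0, 1.0, 2.0] [-0.001, 0.002, 0.312]
```

View pics/t2.png

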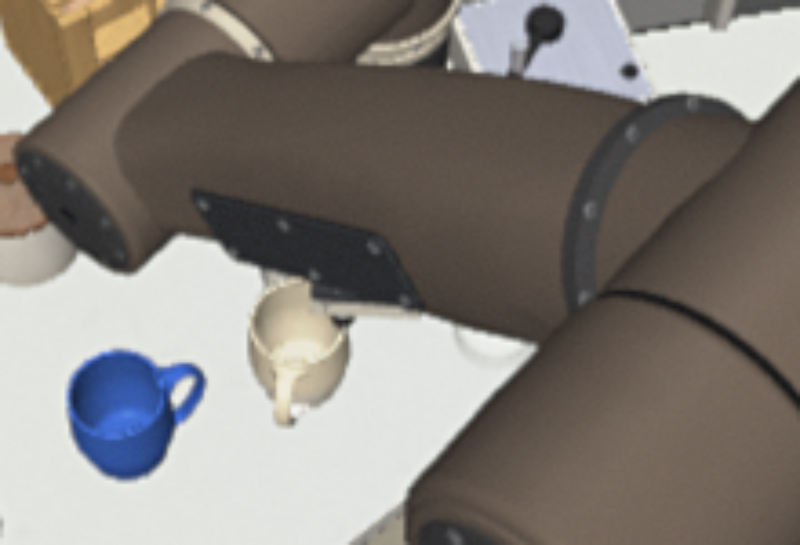

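The outlet is just visible at (343,318), right of the mug's rim, so the spout has followed the push. I continue slowly and stop short at about -35°.

arm_command([
  [-5,1,2,-0.001,0.002,0.067,-1],
  [-10,2,2,-0.001,0.002,0.12,-1],
  [-16,2,2,-0.001,0.002,0.189,-1],
  [-20,2,2,-0.001,0.002,0.23,-1],
  [-20,2,2,-0.001,0.002,0.23,-1],
])

```text
time_s: 6.15
tcp_pos: [0.4792, 0.0175, 0.1526]
eef_rot: [-179.9, 0.1, -132.9]
contact_force: [-0.0, -0.0, -0.1]
gripper_width: -0.0002
```

```bash
python3 - <<'E'
from h import *
from plant import get_state, imaging, models
s=get_state();print(s["tcp_pos"],s["eef_rot"],s["contact_force"]);arc(s,[-32,-34,-36,-38,-40])
k=800/220;p=np.load("p.npy")
d=imaging.capture("top");pickle.dump(d,open("top3.pkl","wb"));cv2.imwrite("pics/t3.png",cv2.resize(d["pixels"][190:290,240:400,::-1],(800,500)))
def ang(w):
    c,s_=np.cos(p[2]),np.sin(p[2]);q=w-PV;l=np.array([c*q[0]+s_*q[1],-s_*q[0]+c*q[1]]);return np.degrees(np.arctan2(-l[1],-l[0])),np.hypot(*l)
print("prev",ang(onplane(d,(230+343/k,150+319/k),.127)[:2]))
im=d["pixels"].astype(int)
for th in(-30,-32,-34,-36,-38,-40):
    a=np.radians(180-9.5+th);P=[*(PV+.128*np.array([np.cos(a),np.sin(a)])),.127];print(th,np.round((proj(d,[P])[0]-[240,190])*5))
E
```

```text
[0.47923482 0.01752197 0.15263268] [-1.79946946e+02  1.03304897e-01 -1.32934323e+02] [-0.00842749 -0.03561464 -0.10486191]
-32 [4.0, -1.0, 1.0] [-0.001, 0.002, -0.025]
-34 [1.0, -0.0, 1.0] [-0.001, 0.002, 0.01]
-36 [-3.0, 0.0, 1.0] [-0.001, 0.002, 0.045]
-38 [-6.0, 1.0, 1.0] [-0.001, 0.002, 0.08]
-40 [-9.0, 1.0, 1.0] [-0.001, 0.002, 0.115]
prev (np.float64(-21.620735635039022), np.float64(0.12803725485100176))
-30 [389. 234.]
-32 [381. 232.]
-34 [373. 230.]
-36 [366. 227.]
-38 [359. 225.]
-40 [351. 222.]
```

View pics/t3.png

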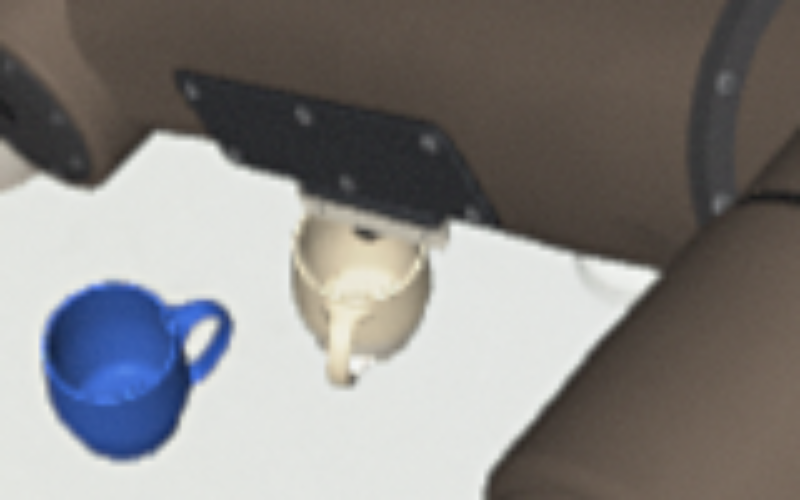

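The outlet is at (367,234), about -35.5°, with contact force about zero. I back off and clear the view to measure.

arm_command([
  [14,0,0,0,0,0,-1],
  [14,0,-60,0,0,0,-1],
  [14,0,-120,0,0,0,-1],
  [80,-4,-170,0,0,-0.15,-1],
  [140,-6,-170,0,0,-0.3,-1],
])

```text
time_s: 6.82
tcp_pos: [0.3972, -0.079, 0.3224]
eef_rot: [-179.7, 0.2, -115.3]
contact_force: [0.2, -0.7, 0.4]
gripper_width: 0.0007
```

arm_command([
  [140,40,0,0,0,-0.1,-1],
  [140,40,0,0,0,-0.1,-1],
  [140,40,0,0,0,-0.1,-1],
])

```text
time_s: 7.2
tcp_pos: [0.2981, -0.1901, 0.3221]
eef_rot: [-179.6, 0.2, -109.6]
contact_force: [0.4, 0.5, 0.4]
gripper_width: 0.0005
```

```bash
python3 - <<'E'
from h import *
from plant import get_state, imaging, models
s=get_state();print(s["time_s"],s["tcp_pos"],s["eef_rot"])
out=[]
for c in("top","side"):
    d=imaging.capture(c);pickle.dump(d,open(c+"4.pkl","wb"));out.append(cv2.resize(d["pixels"][180:270,280:360,::-1],(400,450)))
cv2.imwrite("pics/m4.png",np.hstack(out))
E
```

```text
7.2 [ 0.29813897 -0.19008384  0.32207058] [-179.58163069    0.24926034 -109.63552562]
```

View pics/m4.png

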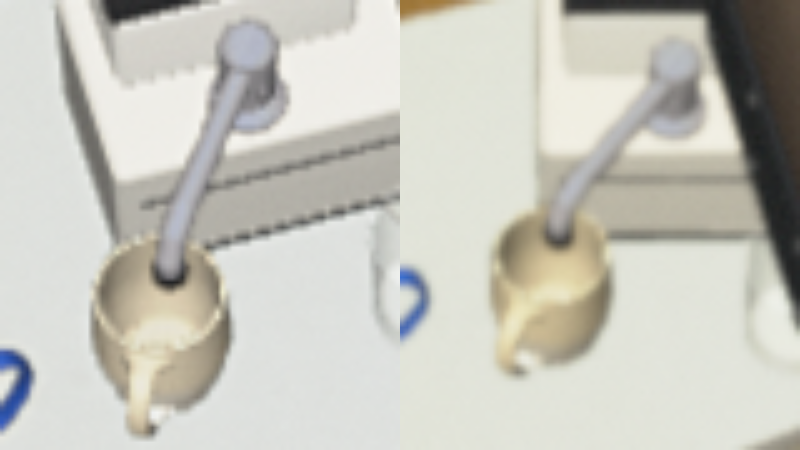

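```bash
python3 - <<'E'
from h import *
t=pickle.load(open("top4.pkl","rb"));s=pickle.load(open("side4.pkl","rb"));p=np.load("p.npy")
A=np.linspace(0,2*np.pi,73)
def ext(d,x,y):
    q=(proj(d,np.c_[x+.041*np.cos(A),y+.041*np.sin(A),0*A+.097])-[280,180])*5
    return np.array([q[:,0].min(),q[:,0].max(),q[:,1].min()])
def ang(w):
    c,s_=np.cos(p[2]),np.sin(p[2]);q=w-PV;l=np.array([c*q[0]+s_*q[1],-s_*q[0]+c*q[1]]);return np.round([np.degrees(np.arctan2(-l[1],-l[0])),np.hypot(*l)],3)
for n,d,e,o in(("top",t,[93,230,234],(170,275)),("side",s,[91,210,209],(160,237))):
    m=least_squares(lambda v:ext(d,*v)-e,[.48,.05],diff_step=1e-4);w=onplane(d,(280+o[0]/5,180+o[1]/5),.127)[:2]
    print(n,"mug",m.x,np.round(m.fun,1),ang(m.x),"outlet",w,ang(w),"diff mm",(m.x-w)*1000)
    q=(proj(d,[[.4712,.0607,.127]])[0]-[280,180])*5;print("where outlet should show",q)
E
```

```text
top mug [0.47110625 0.06125602] [-3.3  3.3 -0.1] [-38.217   0.125] outlet [0.46573115 0.05759127] [-35.28    0.126] diff mm [5.37509906 3.66475014]
where outlet should show [160.9008403  269.40931703]
side mug [0.46741096 0.06164059] [-3.4  3.4 -0.1] [-37.104   0.127] outlet [0.46547961 0.05580164] [-34.615   0.125] diff mm [1.93134779 5.83894589]
where outlet should show [150.98631795 230.69409209]
```

Both views put the outlet 6 mm short (-35° against the mug's -37.7°), so I give it one small nudge more.

```bash
python3 - <<'E'
from h import *
from plant import get_state
s=get_state();arc(s,[-35],off=.035,z=.27)
E
```

```text
-35 [-241.0, -93.0, 54.0] [-0.006, 0.006, 0.433]
```

arm_command([
  [-241,-93,20,-0.006,0.006,0.433,-1],
  [-241,-93,20,-0.006,0.006,0.433,-1],
  [-241,-93,20,-0.006,0.006,0.433,-1],
  [-241,-93,54,-0.006,0.006,0.433,-1],
  [-241,-93,54,-0.006,0.006,0.433,-1],
])

```text
time_s: 7.92
tcp_pos: [0.4687, 0.0083, 0.2679]
eef_rot: [179.9, -0.1, -134.3]
contact_force: [-0.2, -0.4, 0.5]
gripper_width: 0.0
```

```bash
python3 - <<'E'
from h import *
from plant import get_state
s=get_state();arc(s,[-35],off=.035);arc(s,[-35],off=.025)
E
```

```text
-35 [2.0, -1.0, 116.0] [0.001, -0.002, 0.003]
-35 [-8.0, -1.0, 116.0] [0.001, -0.002, 0.003]
```

arm_command([
  [2,-1,50,0,0,0,-1],
  [2,-1,100,0,0,0,-1],
  [2,-1,116,0,0,0,-1],
  [-4,-1,116,0,0,0,-1],
  [-8,-1,116,0,0,0,-1],
])

```text
time_s: 8.55
tcp_pos: [0.4758, 0.0141, 0.153]
eef_rot: [180.0, -0.0, -134.3]
contact_force: [0.1, 0.0, 0.0]
gripper_width: 0.0002
```

```bash
python3 - <<'E'
from h import *
from plant import get_state
s=get_state();print(s["contact_force"]);arc(s,[-35,-36,-36.5,-37])
E
```

```text
[0.12183085 0.00840433 0.03539637]
-35 [-6.0, -0.0, 1.0] [0.0, -0.0, 0.003]
-36 [-7.0, 0.0, 1.0] [0.0, -0.0, 0.021]
-36.5 [-8.0, 0.0, 1.0] [0.0, -0.0, 0.03]
-37 [-9.0, 0.0, 1.0] [0.0, -0.0, 0.038]
```

arm_command([
  [-3,0,1,0,0,0.01,-1],
  [-5,0,1,0,0,0.02,-1],
  [-7,0,1,0,0,0.03,-1],
  [-8.5,0,1,0,0,0.035,-1],
  [-9,0,1,0,0,0.035,-1],
])

```text
time_s: 9.18
tcp_pos: [0.4819, 0.0204, 0.1519]
eef_rot: [180.0, -0.0, -136.3]
contact_force: [-1.1, -1.1, 0.8]
gripper_width: 0.0003
```

arm_command([
  [15,0,0,0,0,0,-1],
  [15,0,-60,0,0,0,-1],
  [15,0,-120,0,0,0,-1],
  [80,-4,-170,0,0,-0.15,-1],
  [140,-6,-170,0,0,-0.3,-1],
])

```text
time_s: 9.8
tcp_pos: [0.3945, -0.0714, 0.3221]
eef_rot: [-179.8, 0.1, -118.8]
contact_force: [-0.3, -1.6, -1.3]
gripper_width: 0.0004
```

arm_command([
  [140,40,0,0,0,-0.1,-1],
  [140,40,0,0,0,-0.1,-1],
  [140,40,0,0,0,-0.1,-1],
])

```text
time_s: 10.18
tcp_pos: [0.2891, -0.1763, 0.322]
eef_rot: [-179.7, 0.2, -113.1]
contact_force: [1.4, -0.2, 0.5]
gripper_width: 0.0003
```

```bash
python3 - <<'E'
from h import *
from plant import get_state, imaging, models
s=get_state();print(s["time_s"],s["tcp_pos"],s["eef_rot"])
out=[]
for c in("top","side"):
    d=imaging.capture(c);pickle.dump(d,open(c+"5.pkl","wb"));out.append(cv2.resize(d["pixels"][180:270,280:360,::-1],(400,450)))
cv2.imwrite("pics/m5.png",np.hstack(out))
E
```

```text
10.175 [ 0.28912695 -0.17632991  0.32198807] [-1.79699777e+02  1.77178716e-01 -1.13132967e+02]
```

View pics/m5.png

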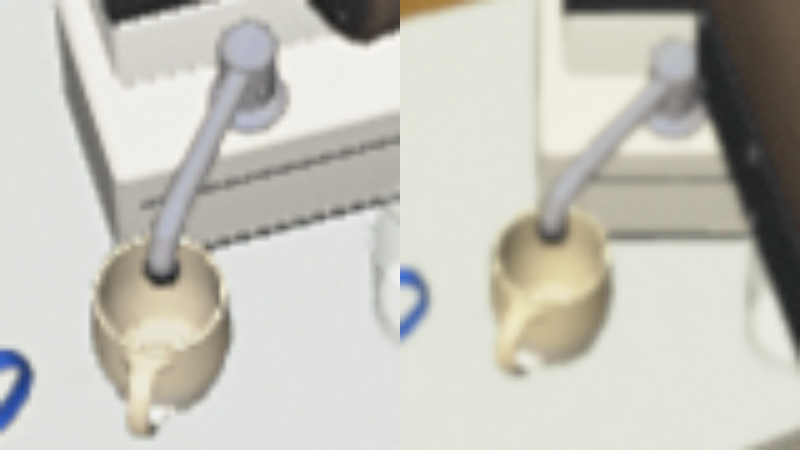

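Outlet now at (162,272) in top and (153,235) in side, against targets (161,269) and (151,231), so within about 2–3 mm and the mug hasn't moved. Next is the pointer. I check its geometry from the first pictures.

```bash
python3 - <<'E'
from h import *
t=pickle.load(open("top0.pkl","rb"));s=pickle.load(open("side0.pkl","rb"));p=np.load("p.npy")
px=lambda x,y:(190+.4*x,130+.4*y)
for n,d,h,st in(("side",s,(490,113),(533,151)),("top",t,(474,67),(532,99))): print(n,"hub",onplane(d,px(*h),.191),"stud",onplane(d,px(*st),.178))
for P in([.591,-.213],[.5875,-.2115]):
  for th in(-44,-40):
    a=np.radians(170.5+th);q=[*(np.array(P)+.052*np.array([np.cos(a),np.sin(a)]))]
    for n,d in(("side",s),("top",t)): print(P,th,n,"pin top/bot",((proj(d,[q+[.217],q+[.187]])-[190,130])/.4).round().tolist())
for n,d in(("side",s),("top",t)): # dark blobs on the box top, in crop px
    im=d["pixels"]; g=cv2.cvtColor(im,cv2.COLOR_RGB2GRAY)
    x0,x1,y0,y1=(364,410,166,200) if n=="side" else (355,412,145,190)
    m=(g[y0:y1,x0:x1]<90).astype(np.uint8);k,l,st,c=cv2.connectedComponentsWithStats(m)
    for i in range(1,k):
        if st[i,4]>2: q=c[i]+[x0,y0];print(n,st[i,4],q.round(1),"z.178:",onplane(d,q,.178).round(4))
from plant import get_state
P=np.array([.591,-.213]);u=np.array([-.986,.165]);nn=np.array([-.165,-.986])
q=P+.052*u-.068*nn;print(q);shift(get_state(),[*q,.30],-99.5)
E
```

```text
side hub [ 0.58622028 -0.21049068  0.191     ] stud [ 0.52555087 -0.25423427  0.178     ]
top hub [ 0.58687724 -0.20863524  0.191     ] stud [ 0.52583022 -0.25291522  0.178     ]
[0.591, -0.213] -44 side pin top/bot [[468.0, 119.0], [465.0, 134.0]]
[0.591, -0.213] -44 top pin top/bot [[458.0, 81.0], [456.0, 97.0]]
[0.591, -0.213] -40 side pin top/bot [[470.0, 121.0], [467.0, 136.0]]
[0.591, -0.213] -40 top pin top/bot [[461.0, 82.0], [459.0, 98.0]]
[0.5875, -0.2115] -44 side pin top/bot [[468.0, 122.0], [465.0, 136.0]]
[0.5875, -0.2115] -44 top pin top/bot [[458.0, 84.0], [456.0, 100.0]]
[0.5875, -0.2115] -40 side pin top/bot [[470.0, 123.0], [467.0, 138.0]]
[0.5875, -0.2115] -40 top pin top/bot [[461.0, 85.0], [459.0, 101.0]]
side 65 [384.8 176. ] z.178: [ 0.5936 -0.21    0.178 ]
side 4 [403.  190.2] z.178: [ 0.5263 -0.2538  0.178 ]
top 101 [378.8 157.5] z.178: [ 0.5939 -0.211   0.178 ]
top 10 [407.3 157.4] z.178: [ 0.5585 -0.2862  0.178 ]
top 11 [402.6 169.1] z.178: [ 0.5276 -0.2534  0.178 ]
top 8 [370.8 170.5] z.178: [ 0.5627 -0.1682  0.178 ]
top 4 [388.5 178.5] z.178: [ 0.516  -0.2009  0.178 ]
[ 0.550948 -0.137372]
shift mm [-138.3 -224.6   23.5] rot [-0.005  0.002 -0.239]
```

arm_command([
  [-138,-225,23,-0.005,0.002,-0.239,-1],
  [-138,-225,23,-0.005,0.002,-0.239,-1],
  [-138,-225,23,-0.005,0.002,-0.239,-1],
  [-138,-225,23,-0.005,0.002,-0.239,-1],
  [-138,-225,23,-0.005,0.002,-0.239,-1],
])

```text
time_s: 10.9
tcp_pos: [0.5538, -0.1366, 0.2974]
eef_rot: [179.8, -0.0, -99.4]
contact_force: [0.1, -0.1, -0.1]
gripper_width: 0.0004
```

```bash
python3 - <<'E'
from h import *
from plant import get_state, imaging
s=get_state();print(s["tcp_pos"],s["eef_rot"],s["time_s"])
P=np.array([.592,-.2135]);u=np.array([-.986,.165]);nn=np.array([-.165,-.986])
for t,z in((-.068,.25),(-.068,.197)): shift(s,[*(P+.052*u+t*nn),z],-99.5)
w=imaging.capture("wrist");cv2.imwrite("pics/w6.png",w["pixels"][:,:,::-1])
p=np.load("p.npy");H=np.array(w["hand_eye"]);R=Ro.from_euler("xyz",s["eef_rot"],degrees=True).as_matrix()
def pr(X):
    c=np.linalg.inv(H)@np.r_[R.T@(np.array(X)-s["tcp_pos"]),1];return np.round([w["fx"]*c[0]/c[2]+w["cx"],w["fy"]*c[1]/c[2]+w["cy"]])
a=lambda th,r,z:[*(P+r*np.array([np.cos(np.radians(170.5+th)),np.sin(np.radians(170.5+th))])),z]
print("tcp",pr(s["tcp_pos"]),"hub",pr([*P,.191]),"pin-44",pr(a(-44,.052,.217)),"bigstud",pr(a(40.1,.078,.178)),"mid",pr(a(0,.078,.178)))
E
```

```text
[ 0.55384698 -0.13657602  0.29742435] [ 1.79786947e+02 -2.67312976e-02 -9.94363471e+01] 10.9
shift mm [ 1.6  1.5 47.4] rot [ 0.004 -0.     0.001]
shift mm [  1.5   1.3 100.4] rot [ 0.004 -0.     0.001]
tcp [319. 303.] hub [237. 126.] pin-44 [296. 191.] bigstud [334.  41.] mid [362. 126.]
```

View pics/w6.png

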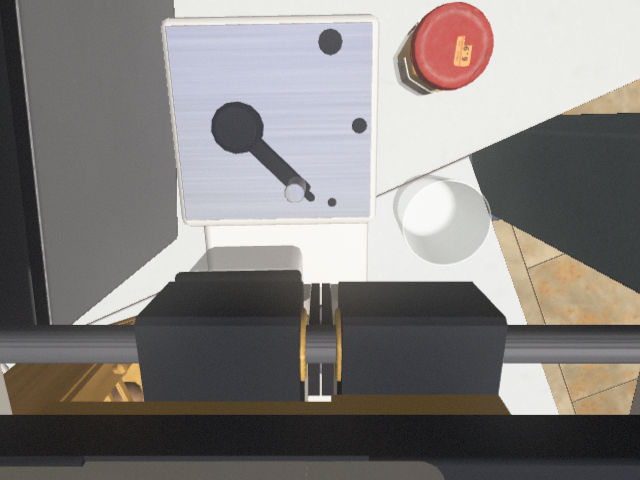

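The wrist view matches the prediction: hub (237,128), pin (295,191), large stud (330,41). The pointer is at about -44°, and the finger is clear of the pin and tank. Lowering now.

arm_command([
  [1,1,40,0.004,0,0,-1],
  [1,1,80,0.004,0,0,-1],
  [1,1,100,0.004,0,0,-1],
  [1,1,100,0.004,0,0,-1],
])

```text
time_s: 11.45
tcp_pos: [0.5504, -0.1375, 0.1969]
eef_rot: [179.9, -0.1, -99.4]
contact_force: [0.2, 0.2, 0.5]
gripper_width: 0.0005
```

```bash
python3 - <<'E'
from h import *
from plant import get_state
s=get_state();print(s["tcp_pos"],s["eef_rot"],s["time_s"],s["contact_force"])
P=np.array([.592,-.2135]);u=np.array([-.986,.165]);nn=np.array([-.165,-.986])
for t in(-.05,0,.018): print(t);shift(s,[*(P+.05*u+t*nn),.197],-99.5)
E
```

```text
[ 0.550396   -0.13747481  0.19691745] [ 1.79903166e+02 -5.01319338e-02 -9.94366058e+01] 11.45 [0.23047135 0.1565679  0.47317362]
-0.05
shift mm [18.1 -3.6 -0.1] rot [ 0.002 -0.001  0.001]
0
shift mm [68.1 -3.5 -0. ] rot [ 0.002 -0.001  0.001]
0.018
shift mm [86.1 -3.5 -0. ] rot [ 0.002 -0.001  0.001]
```

arm_command([
  [10,-3,0,0.002,0,0,-1],
  [18,-3,0,0.002,0,0,-1],
  [26,-3,0,0.002,0,0,-1],
  [34,-3,0,0.002,0,0,-1],
  [42,-3,0,0.002,0,0,-1],
])

```text
time_s: 12.08
tcp_pos: [0.5467, -0.18, 0.1977]
eef_rot: [-179.9, -0.0, -99.4]
contact_force: [0.3, 1.8, -0.1]
gripper_width: 0.0005
```

arm_command([
  [8,0,0,0,0,0,-1],
  [16,0,0,0,0,0,-1],
  [24,0,0,0,0,0,-1],
  [30,0,0,0,0,0,-1],
  [36,0,0,0,0,0,-1],
])

```text
time_s: 12.7
tcp_pos: [0.5414, -0.2158, 0.1979]
eef_rot: [-179.8, -0.0, -99.4]
contact_force: [3.0, 2.0, -0.6]
gripper_width: 0.0006
```

```bash
cat > look.py <<'E'
from h import *
from plant import get_state, imaging
import sys
s=get_state();print(s["tcp_pos"],s["eef_rot"],s["time_s"],s["contact_force"])
P=np.array([.592,-.2135]);u=np.array([-.986,.165]);nn=np.array([-.165,-.986])
print("t",(s["tcp_pos"][:2]-P)@nn)
w=imaging.capture("wrist");cv2.imwrite("pics/%s.png"%sys.argv[1],w["pixels"][:,:,::-1])
E
python3 look.py w7
```

```text
[ 0.54137886 -0.215849    0.19792273] [-1.79836527e+02 -2.18182103e-02 -9.94390022e+01] 12.7 [ 3.03465033  2.03274764 -0.57790109]
t 0.010668606017567386
```

View pics/w7.png

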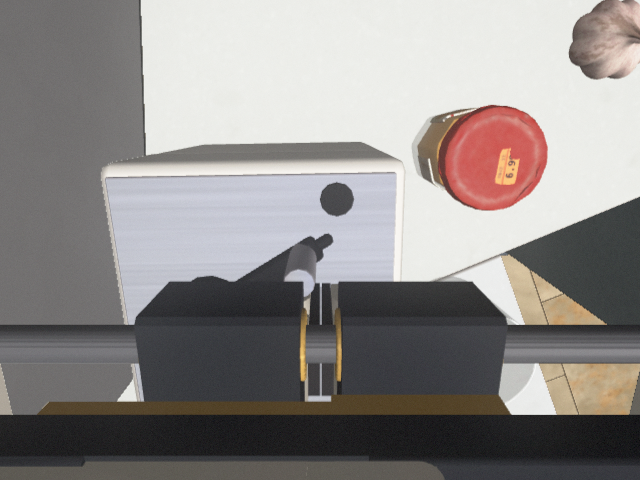

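The finger drives the pin at (300,285) and the pointer is at about 30°, 7 mm short. Finish slowly, back off and lift.

arm_command([
  [3,0,0,0,0,0,-1],
  [5,0,0,0,0,0,-1],
  [6,0,0,0,0,0,-1],
  [7,0,0,0,0,0,-1],
  [7,0,0,0,0,0,-1],
])

```text
time_s: 13.38
tcp_pos: [0.54, -0.2231, 0.1979]
eef_rot: [-179.9, -0.0, -99.4]
contact_force: [3.8, 2.9, -1.1]
gripper_width: 0.0003
```

arm_command([
  [-20,0,0,0,0,0,-1],
  [-20,0,-50,0,0,0,-1],
  [-60,0,-100,0,0,0,-1],
  [-60,0,-110,0,0,0,-1],
  [-60,0,-110,0,0,0,-1],
])

```text
time_s: 14.0
tcp_pos: [0.5492, -0.1632, 0.3083]
eef_rot: [-179.8, -0.0, -99.4]
contact_force: [-0.4, -0.2, -0.9]
gripper_width: 0.0001
```

```bash
python3 look.py w8; python3 - <<'E'
import cv2
i=cv2.imread("pics/w8.png");cv2.imwrite("pics/w8c.png",cv2.resize(i[0:300,140:540],(800,600)))
E
```

```text
[ 0.54923489 -0.16323142  0.30830617] [-1.79837444e+02 -3.63745585e-02 -9.93963877e+01] 14.0 [-0.40293867 -0.1975158  -0.94627769]
t -0.04250857225200522
```

View pics/w8c.png

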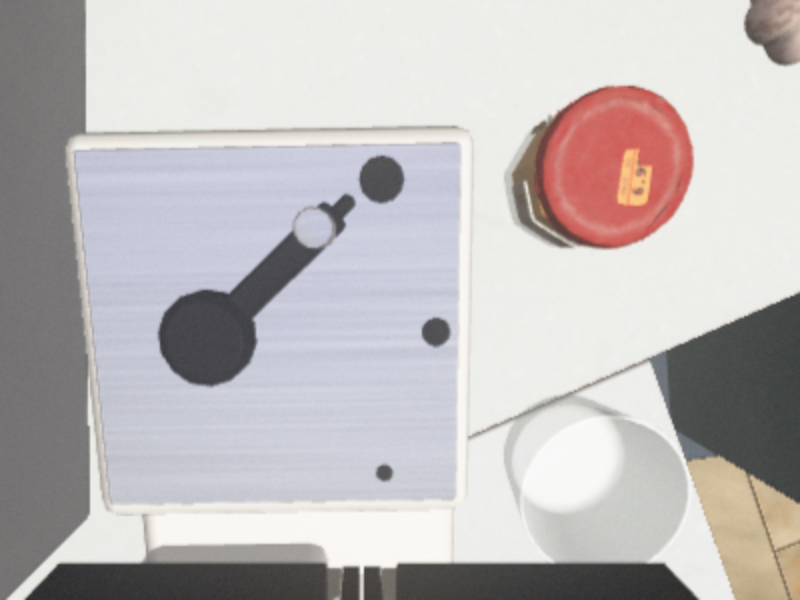

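```bash
python3 - <<'E'
from h import *
from plant import get_state, imaging
s=get_state();w=imaging.capture("wrist")
H=np.array(w["hand_eye"]);R=Ro.from_euler("xyz",s["eef_rot"],degrees=True).as_matrix()
def wp(px,z):
    v=R@H[:3,:3]@np.array([(px[0]-w["cx"])/w["fx"],(px[1]-w["cy"])/w["fy"],1]);C=s["tcp_pos"]+R@H[:3,3];return (C+v*(z-C[2])/v[2])[:2]
c=lambda x,y:(140+x/2,y/2)
hub=wp(c(207,337),.191);st=wp(c(382,179),.178);mid=wp(c(436,332),.178);sm=wp(c(384,473),.178);tip=wp(c(348,202),.187);pin=wp(c(315,228),.217);bar=wp(c(270,277),.187)
# axis from the three studs: circle centre
A=2*np.array([mid-st,mid-sm]);b=np.array([mid@mid-st@st,mid@mid-sm@sm]);ctr=np.linalg.solve(A,b)
g=lambda p,o:np.round([np.degrees(np.arctan2(*(p-o)[::-1]))%360,np.hypot(*(p-o))*1000],1)
for o in(hub,ctr,np.array([.592,-.2135])): print(o,"stud",g(st,o),"mid",g(mid,o),"small",g(sm,o),"tip",g(tip,o),"pin",g(pin,o),"bar",g(bar,o))
E
```

```text
[ 0.59099902 -0.21367588] stud [211.6  75.9] mid [170.9  76.2] small [130.3  77.1] tip [213.   62.7] pin [212.9  50.4] bar [213.   28.2]
[ 0.59243793 -0.21297586] stud [211.5  77.5] mid [171.5  77.5] small [131.4  77.5] tip [212.8  64.3] pin [212.6  52. ] bar [212.6  29.8]
[ 0.592  -0.2135] stud [211.3  76.9] mid [171.1  77.2] small [130.9  77.6] tip [212.6  63.7] pin [212.4  51.4] bar [212.2  29.1]
```

The pointer reads within about 1.3° of the large stud. One last check of the spout and mug with the arm out of the way.

arm_command([
  [62,250,-15,0,0,0,-1],
  [62,250,-15,0,0,0,-1],
  [62,250,-15,0,0,0,-1],
  [62,250,-15,0,0,0,-1],
  [62,250,-15,0,0,0,-1],
])

```text
time_s: 14.72
tcp_pos: [0.2881, -0.1843, 0.321]
eef_rot: [-180.0, -0.0, -99.6]
contact_force: [1.2, 0.3, 0.1]
gripper_width: 0.0004
```

```bash
python3 - <<'E'
from h import *
from plant import get_state, imaging
print(get_state()["time_s"],get_state()["qd"].round(1))
out=[]
for c in("top","side"):
    d=imaging.capture(c);a=d["pixels"][180:270,280:360];b=pickle.load(open(c+"5.pkl","rb"))["pixels"][180:270,280:360]
    g=np.abs(a.astype(int)-b).max(2);print(c,"changed px in mug/spout region",(g[20:,:55]>60).sum(), (g>60).sum())
    out.append(cv2.resize(a[:,:,::-1],(400,450)))
cv2.imwrite("pics/m9.png",np.hstack(out))
E
```

```text
14.725 [-0.2 -3.3 -1.5  0.2 -1.4  0.5]
top changed px in mug/spout region 0 86
side changed px in mug/spout region 0 137
```

View pics/m9.png

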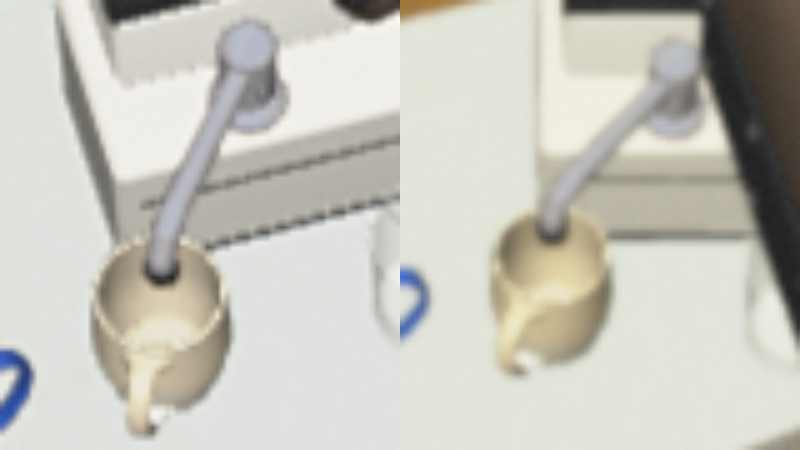

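The spout outlet is unchanged over the mug, at (162,272) in top and (553,235) in side. Handing in.

```bash
python3 -c "
from plant import r
print(r.close_job())"
```

```text
the job is handed in; nothing more can be done
None
```

The spout and the pointer lever are both set, and I handed the job in at about 15 s of the 51 s allowed.

- **Spout:** I pushed it first with the shut fingertips, from about +17° to about -38°. The first push stopped about 6 mm short, so I gave it one small nudge more. By my readings of both fixed cameras, the outlet is then within about 2–3 mm of the mug's axis. It had not shifted in the last pictures, taken after the pointer push.
- **Pointer:** I then pushed it by its pin from about -44° round to the largest stud. The wrist camera puts it about 1.3° past the stud's direction, close to the limit of the measurement.
- **Other objects:** The mug did not move between the first and last pictures. The glass and the honey jar stood undisturbed where they showed. I did not look again at the tin, spice jar and tea box on the left, but the arm worked nowhere near them. The highest push force I read was about 5 N.
- **Measurement disagreements:** My first dispenser fit from the corners was about 5 mm off at the pointer axis. I corrected it from the studs, and the wrist view agreed. The two cameras differed by about 1° on the mug's direction, so I aimed between them.
- **Pictures:** I viewed 10, plus one past the budget for the final check.

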